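# Put the garlic away in its slide-top keeper

### The job

Put the garlic bulb away: set it down inside the open wooden garlic keeper without dropping it, then pick up the keeper's loose wooden lid, start its round nose in the channel at the keeper's low end, slide it shut over the springy ridge of the catch at the far end until it snaps in, press it firmly home against the catch's stop with 12 to 15 N, and let go. Go by feel: the catch is screwed on through slots and sits a little differently each time, and the thin wood and the catch must never be loaded with more than 20 N. Leave the lemon, the bottle, the mill and the shaker where they stand.

Things in the scene. Friction and masses are not known exactly. Their poses are not given: they have to be found in the camera images.
- garlic: Pale pink-white garlic bulb, 56 mm across and 56 mm high, 34 g, standing on the worktop right of the keeper. Origin: centre of its underside, z up. It swaps places with the lemon between starts.
- garlic_mid (a point): Middle of the garlic bulb, 28 mm above its underside; its height to grip.
- keeper: Open pale-wood garlic keeper with air holes, held fast on the worktop by its feet: 176 mm long (its x), 98 wide (its y), 85 high. Origin: centre of its underside, z up. Its +x is the way the lid closes (about to the robot's right). The lid slides on two ledges 72 mm up (on the side walls, y 38 to 49 mm), between upright rails with 1.5 mm of play each side; friction about 0.3.
- keeper_mouth (a point): Middle of the keeper's low mouth edge, where the lid goes in: keeper x -88 mm, 72 mm up (ledge height; the mouth's end wall ends there too). Over the first 20 mm from the mouth the rails flare outward to about 5 mm of play each side.
- keeper_lip (a point): Middle between the front ends of the lips: keeper x -75 mm, at their underside. The lips reach over the ledges (underside 80.5 mm up, top 84.5, gap between them 80 mm wide) and hold the lid down with 1.5 mm of vertical play. They begin 13 mm in from the mouth with a slightly raised lead-in; nearer the mouth the lid's nose can be set down on the ledges from above.
- keeper_end (a point): Middle of the far end wall's inner face at ledge height: keeper x +80 mm. In front of it, on a batten (keeper x 40 to 80 mm, top 66 mm up), the steel spring catch is screwed through slots: a turned-up stop, and 10 mm before it the sprung ridge. The stop's face lies 3 to 15 mm before this wall (keeper x +65 to +77 mm), otherwise unknown: it must be felt. It yields to nothing under 100 N.
- keeper_floor (a point): Centre of the keeper's inner floor, 9 mm above the worktop. The inside is 160 mm long (keeper x -80 to +80 mm), 76 mm wide and 63 mm deep to the ledges; the batten of the catch, 54 to 66 mm up, bridges it from keeper x +40 mm to the far wall, so things go in nearer the mouth.
- ridge (a joint): Give of the catch's sprung ridge, m: 0 up, 0.0045 down. Crest 4 mm above the ledges, 10 mm before the stop; slope of 24 degrees on the mouth side, steep behind; 3.5 N plus 1.3 N per mm. The nose meets it about 19 mm before home; riding over takes a push of some 4 to 10 N. 3 mm before home it snaps up into the lid's groove and the push falls, until the nose meets the hard stop.
- lid: Loose lid of darker wood, 160 mm long (its x), 88 wide, 7 thick, 90 g, lying flat left of the keeper, bar up. Origin: centre of its underside, z up. Its +x end is the round nose that goes in first (at the start about to the robot's right); under it, 7 to 25 mm behind the nose, is a cross groove for the ridge. Home, its tail is within 7 mm of flush with the mouth end.
- lid_bar (a point): Centre of the lid's dark wood pull bar, near its tail: lid x -50 mm, 17 mm above the underside. The bar is 14 mm thick along the lid's x, 50 mm long along y, its top 27 mm above the lid's underside, 20 above the lid's top. It is 130 mm behind the nose.
- lid_nose (a point): Front of the lid's round nose: lid x +80 mm, 3.5 mm above the underside.
- lemon: Yellow lemon, 71x53x51 mm, lying near the garlic. Leave it alone. Origin: underside.
- olive_oil: Dark green oil bottle with a red cap, 62 mm wide, 267 mm high, left behind. Leave it alone. Origin: underside.
- pepper_mill: Wooden pepper mill, 58 mm wide, 170 mm high, left behind. Leave it alone. Origin: underside.
- salt_shaker: Glass salt shaker, 44 mm wide, 90 mm high, left behind. Leave it alone. Origin: underside.
Things that resemble listed ones, but are neither listed nor needed, are in the scene too. Leave any blue look-alike of the garlic alone.

How it is judged:
By the outcome, as a careful person would: the job done as asked, in the order asked, and still so for the second after the job is handed in, with the robot touching nothing.
It also fails if it takes over 72 s, if anything falls off the work surface, if the arm or the gripper's body presses on something with over 40 N, if the wrist force passes 120 N, or if a joint passes its speed limit or range.

### The arm

A 6-joint arm with a two-finger parallel gripper is mounted at the origin on a cart in front of the work surface, level with it; the furniture and walls round the work are solid. World frame = base frame: x ahead of the robot, y to its left, z up, the work surface at z = 0. Lengths are in m, angles in rad, forces in N, time in s.
With the tool pointing down it reaches from about 0.35 to 0.85 m from the base axis. Payload 8.1 kg.
Tool frame: the origin (TCP) lies between the finger pads; the fingertips stand 11 mm ahead of it and the grasp point (between the pads) lies 8 mm behind it (robot.tips_ahead is the distance from the TCP to the fingertips, in m); z points along the fingers, y is the line along which they close (so a half turn about z gives the same grasp; the last joint's range is limited). The gripper opens to 93 mm and grips with 3 to 60 N. Pads are 15 mm wide; open, the fingers measure 128 mm over their backs; the gripper's body (75 mm by 188 mm) begins 65 mm behind the grasp point.
Start: joints at [-1.392, 0.13, 1.488, -0, 1.523, -0.085], TCP at [0.156, -0.579, 0.23] pointing down, gripper open.
Joint ranges: [-2.96, 2.96], [-0.89, 2.26], [0.02, 2.5], [-1.34, 4.48], [0, 2.73], [-2.66, 2.66]. Speed limits (rad/s): [2.39, 2.39, 2.79, 3.14, 3.14, 3.14].

### API

Orientations are given as a rotation vector (axis times angle).
In Python, from plant import robot gives the robot as it stands. The module is installed in compiled form; this text tells all that it offers.
- The arm moves only by the tool move_arm, never from a script. Its argument "deltas" is one flat list of numbers, 7 for each row, row after row: the shift along the tool's x, y, z in m, then the turn, a rotation vector about the tool's x, y, z in rad, then the opening, from 0 (shut) to 1 (fully open). A call has 1 to 12 rows; each row is the pose to reach, as a shift and turn from the pose commanded when the call began, along the tool's axes at that moment; what a row does not reach only later rows make up. A row lasts 1/8 s, in which the tool goes at most 62.5 mm and 10.7 degrees, less where a joint would pass 70% of its speed; a pose out of reach is approached as far as the arm can. A call with a gripper value outside its range is refused whole. The fingers move at their own pace and stop on an object; "squeeze" is the grip in N (left out, the last holds). Time passes only in rows, so rows that repeat a pose let the fingers close. It gives the time, the measured TCP pose, the force, the opening and the grip force at its end, in the units of the state.
- robot.read_state(): the state, without advancing time (a new reading comes with each control period).
- robot.read_camera(name): name is "scene" or "side" or "wrist"; returns (picture, depth): 480x640x3 uint8, red, green, blue; 480x640 float32, m along the optical axis (not along the pixel's ray), 0 where there is no reading.
- robot.camera_model(name): a dict with "K" (3x3 intrinsics, pixels), "k1" (the pictures are not rectified: a ray, as slopes to the right and down, at radius r is drawn at 1 + k1 r^2 times it, then the intrinsics apply), "R" (3x3) and "t" (3): a world point X has camera coordinates R X + t; the wrist camera has in their place "tool_from_camera" (4x4, takes a point from camera to tool coordinates, whose origin is the TCP and whose axes are the flange's). Camera axes: x right, y down, z forward; pixel columns grow to the right and rows downward; lengths in m; the calibration is good to about 2 mm. A picture is of the moment at which its call begins: read the wrist's pose just before it. camera_model takes no time and is no camera call.
- robot.close_job(): hands the job in; it is judged then, once.
Trained networks look in the newest picture that a camera, given by its name, has taken for a name from the list of things; names that differ only in an ending like _2 or _b are one class to them, and where a whole thing is asked for, a point or a joint stands for the part that bears it (a point fixed in the world has none). Each returns a list of dicts, best first, with "confidence" (0 to 1); they miss things now and then, are a little off and sometimes report something else, mostly with a low value. They report only what shows in the picture. A call takes as long as a camera call. They do not tell look-alikes from the thing itself.
- robot.recognise(camera, label): "uv" ([column, row] in pixels, amid what is visible of it).
The state is a dict: "t": time; "q": joint angles; "dq": joint speeds; "joint_torque": joint torques, N m; "tool_pos": TCP position; "orientation": TCP orientation; "force": force on the tool from outside, world axes, zero at the start; "wrist_torque": the same for the moment, N m; "opening": finger opening in m; "gripper_force": force on a finger pad.
Only numpy, scipy, OpenCV 4.12 (cv2) and the standard library are available. Lean on these libraries where they do the work, as an engineer would, in place of code of your own. Each camera call takes 0.05 s, during which the arm holds its last target. There are 200 camera calls.

## Working session

There is one attempt and no reset: what is moved stays moved. The work goes in short steps, Python scripts to look and compute and a tool call to move; the robot and the scene stay as the last step left them, time stands still between calls to the robot, and variables do not carry over. Pictures are saved under pics/ and viewed, at most 10 in all, crops included, and the job is handed in when it is done.

Besides the shell and the picture viewer there is one more tool, called after "Emit:" by a JSON object that holds its "fn" and its "kwargs", one argument or row to a line. move_arm: Moves the arm, as the interface text tells. Its arguments: {"type":"object","properties":{"deltas":{"type":"array","items":{"type":"number"}},"squeeze":{"type":"number"}},"required":["deltas"]}

```bash
mkdir -p pics; ls
cat > h.py <<'E'
import numpy as np, cv2
from scipy.spatial.transform import Rotation as Ro
from plant import robot
def cam(name, st=None):
    m=robot.camera_model(name); K=np.array(m["K"]); k1=m["k1"]
    if name=="wrist":
        T=np.array(m["tool_from_camera"]); W=np.eye(4); W[:3,:3]=Ro.from_rotvec(st["orientation"]).as_matrix(); W[:3,3]=st["tool_pos"]
        C=W@T; R=C[:3,:3].T; t=-R@C[:3,3]
    else: R=np.array(m["R"]); t=np.array(m["t"])
    return K,k1,R,t
def ray(c,uv):
    K,k1,R,t=c
    d=np.array([k1,0,0,0.]);
    p=(np.array([[(uv[0]-K[0,2])/K[0,0],(uv[1]-K[1,2])/K[1,1]]]))
    q=p.copy()
    for _ in range(30): q=p/(1+k1*(q**2).sum())
    return -R.T@t, np.array([q[0,0],q[0,1],1.])
def pt(c,uv,z):   # point from depth
    o,d=ray(c,uv); return o+c[2].T@(d*z)
def atz(c,uv,h):  # intersect with height
    o,d=ray(c,uv); w=c[2].T@d; return o+w*(h-o[2])/w[2]
def cloud(c,dep):
    K,k1,R,t=c; v,u=np.mgrid[0:480,0:640]
    p=np.stack([(u-K[0,2])/K[0,0],(v-K[1,2])/K[1,1]],-1); q=p.copy()
    for _ in range(15): q=p/(1+k1*(q**2).sum(-1,keepdims=True))
    X=np.concatenate([q,np.ones_like(q[...,:1])],-1)*dep[...,None]
    P=(X-t)@R; P[dep==0]=np.nan; return P
def tri(c1,u1,c2,u2):
    o1,d1=ray(c1,u1);o2,d2=ray(c2,u2);a=c1[2].T@d1;b=c2[2].T@d2
    s=np.linalg.lstsq(np.stack([a,-b],1),o2-o1,rcond=None)[0]
    p,q=o1+a*s[0],o2+b*s[1]; return (p+q)/2,np.linalg.norm(p-q)
E
cat > a.py <<'E'
from h import *
st=robot.read_state(); print({k:np.round(v,3) for k,v in st.items()}, robot.tips_ahead)
for n in ["scene","side"]:
    im,dp=robot.read_camera(n); np.savez(n+"0.npz",im=im,dp=dp); cv2.imwrite(f"pics/{n}0.png",im[...,::-1]); c=cam(n)
    print(n,"cam at",-c[2].T@c[3])
    for l in ["garlic","keeper","lid","lid_bar","lemon","keeper_mouth","keeper_end","lid_nose"]:
        for r in robot.recognise(n,l)[:3]:
            u,v=np.round(r["uv"]).astype(int); z=np.median(dp[max(v-1,0):v+2,max(u-1,0):u+2])
            print(n,l,u,v,round(r["confidence"],2),np.round(pt(c,r["uv"],z),3))
E
python3 a.py
```

```text
pics
{'t': np.float64(0.0), 'q': array([-1.392,  0.131,  1.489, -0.   ,  1.523, -0.085]), 'dq': array([ 0.   , -0.   ,  0.001, -0.   ,  0.001, -0.001]), 'joint_torque': array([ 2.0000e-03, -5.5984e+01, -4.9176e+01,  7.7000e-02,  3.5000e-02,
       -0.0000e+00]), 'tool_pos': array([ 0.156, -0.579,  0.229]), 'orientation': array([-3.112, -0.413,  0.   ]), 'force': array([-0.171,  0.324,  0.498]), 'wrist_torque': array([-0.003, -0.033, -0.042]), 'gripper_force': np.float64(0.0), 'opening': np.float64(0.093)} 0.011
scene cam at [-0.27540312  0.44157615  1.13977315]
scene keeper 334 260 0.67 [ 0.516 -0.002  0.008]
scene lid 234 307 0.61 [0.494 0.332 0.007]
scene lid_bar 237 307 0.6 [0.491 0.324 0.008]
scene lemon 237 308 0.56 [0.486 0.324 0.007]
scene keeper_mouth 338 261 0.57 [ 0.506 -0.009  0.01 ]
scene keeper_end 338 263 0.61 [ 0.498 -0.006  0.012]
scene keeper_end 172 277 0.21 [0.634 0.461 0.061]
scene lid_nose 235 307 0.61 [0.492 0.328 0.006]
side cam at [ 0.22792577 -1.16121428  1.01584522]
side garlic 312 337 0.88 [ 0.43  -0.297  0.032]
side garlic 290 307 0.58 [ 0.405 -0.192  0.038]
side keeper 305 256 0.62 [ 0.48  -0.049  0.065]
side lid 280 201 0.87 [0.489 0.304 0.008]
side lid 314 334 0.37 [ 0.437 -0.292  0.037]
side lid_bar 282 200 0.73 [0.498 0.312 0.004]
side lemon 335 367 0.85 [ 0.452 -0.404  0.046]
side keeper_mouth 303 258 0.92 [ 0.471 -0.064  0.074]
side keeper_end 304 253 0.86 [0.495 0.032 0.008]
```

View pics/scene0.png

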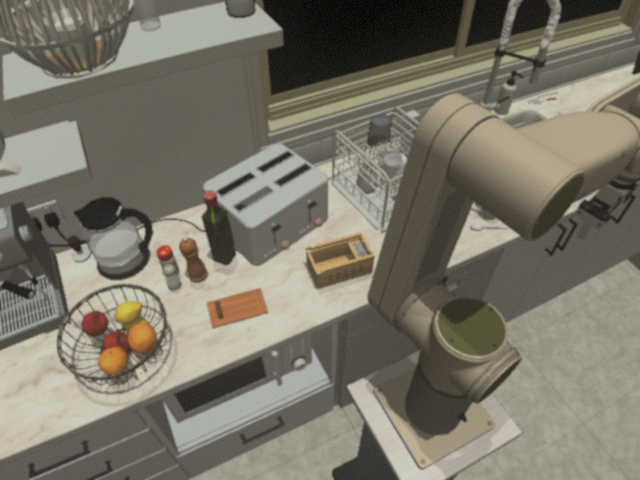

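View pics/side0.png

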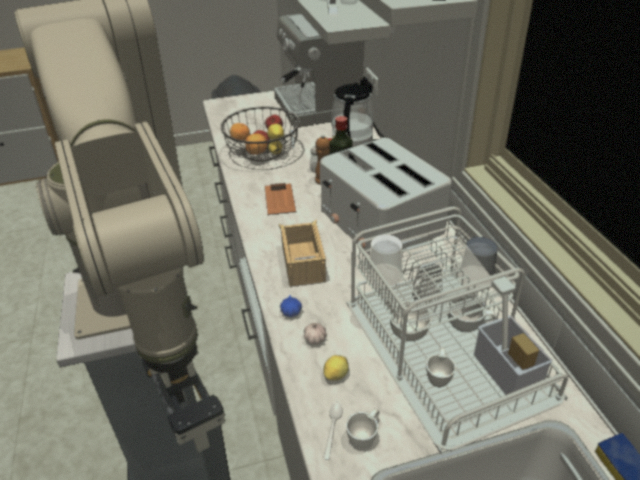

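Scene shows the lid at (237,307) with its bar at the left (219,309), and the keeper at (340,260). Side shows what could be taken for the garlic: a pale pink bulb (315,333), a blue look-alike bulb (290,307) and the lemon (336,368). I choose the pale pink one at (315,333) and will check it in a crop.

```bash
cat > b.py <<'E'
from h import *
d=np.load("side0.npz"); im=d["im"][270:400,250:380]; cv2.imwrite("pics/crop1.png",cv2.resize(im,(520,520),interpolation=cv2.INTER_CUBIC)[...,::-1])
m=robot.camera_model("wrist"); print(np.round(m["tool_from_camera"],3),m["K"],m["k1"])
E
cat >> h.py <<'E'
def yawR(a): # tool down, tool x at world yaw a; tool y = world -y at a=0
    return Ro.from_matrix(np.array([[np.cos(a),np.sin(a),0],[np.sin(a),-np.cos(a),0],[0,0,-1]]))
def delta(p,a): # from current measured pose to target
    st=robot.read_state(); R=Ro.from_rotvec(st["orientation"])
    return np.round(np.r_[R.inv().apply(np.array(p)-st["tool_pos"]),(R.inv()*yawR(a)).as_rotvec()],4)
E
cat >> b.py <<'E'
print(delta([0.40,-0.20,0.36],0.0))
E
python3 b.py
```

```text
[[-0.001 -0.968 -0.251  0.07 ]
 [ 1.    -0.001 -0.002  0.   ]
 [ 0.001 -0.251  0.968 -0.155]
 [ 0.     0.     0.     1.   ]] [[339.2527611    0.         316.21879095]
 [  0.         339.2527611  238.56704923]
 [  0.           0.           1.        ]] -0.05871884944526696
[ 3.340e-01 -3.026e-01 -1.304e-01 -1.000e-04 -0.000e+00  2.638e-01]
```

View pics/crop1.png

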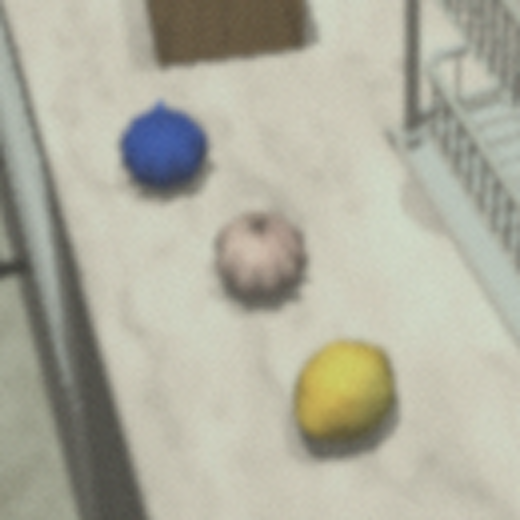

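The crop shows the pale pink bulb at its centre (260,258), with the blue look-alike at (163,148) and the lemon at (345,390). The choice holds.

Emit:
{"fn": "move_arm", "kwargs": {
  "deltas": [0.334, -0.303, -0.13, 0, 0, 0.264, 0.8, 0.334, -0.303, -0.13, 0, 0, 0.264, 0.8, 0.334, -0.303, -0.13, 0, 0, 0.264, 0.8, 0.334, -0.303, -0.13, 0, 0, 0.264, 0.8, 0.334, -0.303, -0.13, 0, 0, 0.264, 0.8, 0.334, -0.303, -0.13, 0, 0, 0.264, 0.8, 0.334, -0.303, -0.13, 0, 0, 0.264, 0.8, 0.334, -0.303, -0.13, 0, 0, 0.264, 0.8, 0.334, -0.303, -0.13, 0, 0, 0.264, 0.8, 0.334, -0.303, -0.13, 0, 0, 0.264, 0.8]
}}

```text
t: 2.15
tool_pos: [0.3996, -0.2, 0.3593]
orientation: [3.141, 0.0, -0.001]
force: [0.2, 0.5, -0.6]
opening: 0.0745
gripper_force: 0.0
```

```bash
cat > look.py <<'E'
import sys
from h import *
tag=sys.argv[1]; labels=sys.argv[2:]
st=robot.read_state(); im,dp=robot.read_camera("wrist"); c=cam("wrist",st)
np.savez(tag+".npz",im=im,dp=dp,pos=st["tool_pos"],ori=st["orientation"]); cv2.imwrite(f"pics/{tag}.png",im[...,::-1])
print(np.round(st["t"],2),np.round(st["tool_pos"],4),np.round(st["orientation"],4),np.round(st["q"],2),"f",np.round(st["force"],2))
for l in labels:
    for r in robot.recognise("wrist",l)[:3]:
        u,v=np.clip(np.round(r["uv"]).astype(int),1,478); u=int(round(r["uv"][0])); z=np.median(dp[v-1:v+2,u-1:u+2])
        print(l,u,v,round(r["confidence"],2),np.round(pt(c,r["uv"],z),4))
E
python3 look.py w1 garlic lemon keeper lid lid_bar
```

```text
2.15 [ 0.3996 -0.2     0.3593] [ 3.1414e+00  1.0000e-04 -8.0000e-04] [-0.58 -0.3   1.66 -0.    1.78  0.99] f [ 0.15  0.48 -0.6 ]
garlic 364 173 0.85 [ 0.4397 -0.2656  0.0424]
garlic 298 196 0.62 [ 0.4093 -0.1752  0.05  ]
lemon 450 159 0.88 [ 0.4592 -0.3806  0.0495]
keeper 163 140 0.92 [0.4865 0.0231 0.0096]
lid 13 149 0.75 [0.479  0.2637 0.0072]
lid_bar 11 144 0.82 [0.4866 0.2666 0.0072]
```

View pics/w1.png

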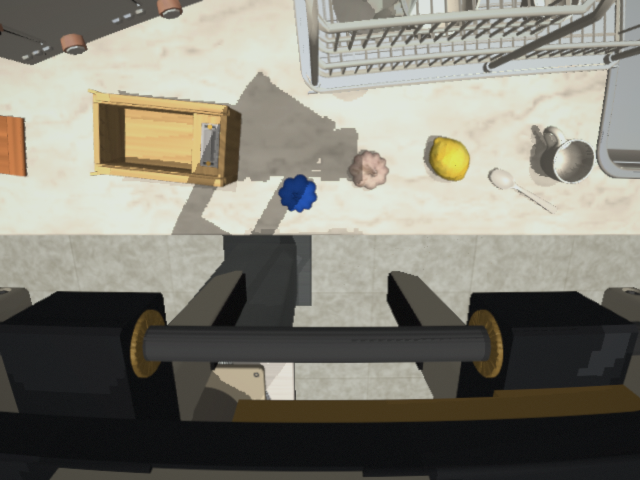

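The wrist picture shows the garlic at (369,170), the blue look-alike at (298,193), the lemon at (448,159), the keeper at (168,140) with its catch at the right end (209,140), and the lid at the left edge (12,145). Next I fit the garlic and keeper from the depth, and move on to a second view.

```bash
cat > fit.py <<'E'
import sys
from h import *
def fit(tag,n=None):
    d=np.load(tag+".npz"); c=cam(n,None) if n else cam("wrist",dict(orientation=d["ori"],tool_pos=d["pos"]))
    P=cloud(c,d["dp"]); X=P.reshape(-1,3); X=X[np.isfinite(X).all(1)]; im=d["im"].astype(int).reshape(-1,3)[np.isfinite(P.reshape(-1,3)).all(1)]
    tab=X[(abs(X[:,0]-.47)<.1)&(X[:,1]<-.1)&(X[:,1]>-.4)&(abs(X[:,2])<.015)]; print(tag,"table z",np.median(tab[:,2]))
    for nm,x,y in [("garlic",.44,-.28),("blue",.41,-.18),("lemon",.455,-.385)]:
        g=X[(np.hypot(X[:,0]-x,X[:,1]-y)<.06)&(X[:,2]>.02)&(X[:,2]<.08)]
        if nm=="garlic": pass
        g=g[np.hypot(*(g[:,:2]-np.median(g[:,:2],0)).T)<.04]
        if len(g)>20: print(nm,len(g),"lo",np.round(np.percentile(g,2,0),4),"hi",np.round(np.percentile(g,98,0),4),"mid",np.round((np.percentile(g,2,0)+np.percentile(g,98,0))[:2]/2,4))
    for nm,z0,z1,ylo,yhi in [("keeper rim",.079,.092,-.15,.14),("lid",.004,.012,.2,.45),("bar",.02,.034,.2,.45)]:
        k=X[(X[:,2]>z0)&(X[:,2]<z1)&(X[:,1]>ylo)&(X[:,1]<yhi)&(X[:,0]>.36)&(X[:,0]<.6)]
        if len(k)>40:
            r=cv2.minAreaRect((k[:,:2]*1000).astype(np.float32)); print(nm,len(k),"z",np.round(np.percentile(k[:,2],[5,50,95]),4),"rect",np.round(r[0],1),np.round(r[1],1),round(r[2],2))
if __name__=="__main__":
    for t in sys.argv[1:]: fit(t, t[:-1] if t in("scene0","side0") else None)
    print(delta([0.44,-0.13,0.28],0))
E
python3 fit.py w1 scene0 side0
```

```text
w1 table z -0.0002607042276180501
garlic 1084 lo [ 0.4206 -0.2969  0.0236] hi [ 0.4665 -0.2494  0.0507] mid [ 0.4436 -0.2732]
blue 1069 lo [ 0.3878 -0.1977  0.0242] hi [ 0.4346 -0.1488  0.0513] mid [ 0.4112 -0.1733]
lemon 1390 lo [ 0.4316 -0.4074  0.025 ] hi [ 0.4863 -0.3612  0.0508] mid [ 0.459  -0.3843]
keeper rim 2646 z [0.0814 0.0843 0.0859] rect [ 4.845e+02 -3.000e-01] [176.2 106.1] 83.29
lid 1429 z [0.0054 0.0073 0.009 ] rect [522.4 253.8] [ 48.1 171.3] 73.44
scene0 table z 0.0009429681982287674
keeper rim 461 z [0.0798 0.0843 0.0885] rect [482.8  -1.6] [177.1 106.5] 82.74
lid 1515 z [0.0042 0.0068 0.0106] rect [480.9 325.3] [237.9 249.1] 0.01
bar 101 z [0.0212 0.0266 0.032 ] rect [548.7 301. ] [ 40.5 219.5] 35.79
side0 table z -0.0012491699886393389
garlic 348 lo [ 0.417  -0.3034  0.0212] hi [ 0.4645 -0.2591  0.0483] mid [ 0.4407 -0.2813]
blue 308 lo [ 0.3842 -0.2026  0.0204] hi [ 0.4317 -0.1606  0.0508] mid [ 0.4079 -0.1816]
lemon 491 lo [ 0.4298 -0.4162  0.0223] hi [ 0.4828 -0.3749  0.051 ] mid [ 0.4563 -0.3955]
keeper rim 375 z [0.0797 0.0827 0.0864] rect [484.8  -4.4] [180.4 104.3] 84.34
lid 579 z [0.0043 0.0065 0.0101] rect [475.7 327. ] [231.6 246.9] 2.0
bar 57 z [0.021  0.0247 0.0305] rect [549.4 304. ] [ 43.8 219.7] 35.27
[ 0.0405 -0.0704  0.0793 -0.0002  0.0005 -0.0017]
  return _methods._mean(a, axis=axis, dtype=dtype,
  ret = um.true_divide(
```

Emit:
{"fn": "move_arm", "kwargs": {
  "deltas": [0.04, 0.01, 0.14, 0, 0, 0.115, 0.8, 0.04, 0.01, 0.14, 0, 0, 0.115, 0.8, 0.04, 0.01, 0.14, 0, 0, 0.115, 0.8, 0.04, 0.01, 0.14, 0, 0, 0.115, 0.8, 0.04, 0.01, 0.14, 0, 0, 0.115, 0.8]
}}

```text
t: 3.08
tool_pos: [0.4402, -0.2102, 0.2211]
orientation: [3.135, -0.181, 0.002]
force: [0.4, -0.0, 0.3]
opening: 0.0742
gripper_force: 0.0
```

```bash
python3 look.py w2 garlic keeper_end; python3 fit.py w2 2>/dev/null
cat > rim.py <<'E'
from h import *
d=np.load("w2.npz"); c=cam("wrist",dict(orientation=d["ori"],tool_pos=d["pos"])); X=cloud(c,d["dp"]).reshape(-1,3); X=X[np.isfinite(X).all(1)]
a=-.117; cx=np.array([.4845,-.0005]); ex=np.array([np.sin(a),-np.cos(a)]); ey=np.array([np.cos(a),np.sin(a)])
q=X[:,:2]-cx; kx=q@ex; ky=q@ey; z=X[:,2]
for x0 in range(-95,100,10):
    s=(abs(kx*1000-x0)<5)&(abs(ky)<.065)&(z>.078)&(z<.1); 
    if s.sum()>5: print(x0,s.sum(),"ky",np.round(np.percentile(ky[s],[1,99])*1000,1))
s=(abs(ky)<.052)&(z>.078)&(z<.1); print("kx",np.round(np.percentile(kx[s],[.5,99.5])*1000,1))
s=(abs(ky)<.03)&(z>.06)&(z<.08)&(kx>0.02); print("kx z catch"); 
for x0 in range(36,92,4):
    t=(abs(ky)<.02)&(abs(kx*1000-x0)<2)&(z>.03); 
    if t.sum(): print(x0,np.round(np.percentile(z[t],[5,50,95])*1000,1))
E
python3 rim.py
```

```text
3.08 [ 0.4402 -0.2102  0.2211] [ 3.1355e+00 -1.8140e-01  2.4000e-03] [-0.55 -0.18  1.8  -0.    1.51  1.14] f [ 0.44 -0.03  0.33]
garlic 373 210 0.86 [ 0.4464 -0.2674  0.0436]
garlic 286 253 0.79 [ 0.4137 -0.1757  0.0473]
keeper_end 103 209 0.86 [0.4774 0.0257 0.0095]
w2 table z -0.0002445486957169719
garlic 1994 lo [ 0.4216 -0.2965  0.0235] hi [ 0.4675 -0.2494  0.0516] mid [ 0.4446 -0.2729]
blue 1867 lo [ 0.3891 -0.1976  0.0231] hi [ 0.435  -0.1495  0.0515] mid [ 0.412  -0.1736]
lemon 2584 lo [ 0.4344 -0.4057  0.0241] hi [ 0.4871 -0.3609  0.0507] mid [ 0.4607 -0.3833]
keeper rim 4451 z [0.0814 0.0843 0.0856] rect [483.    0.9] [177.7 103.5] 83.01
[-0.0096 -0.0796 -0.0586  0.0015 -0.0028 -0.1155]
-85 33 ky [-52.8 -48.3]
-75 66 ky [-51.3  50.4]
-65 210 ky [-48.5  50.3]
-55 180 ky [-48.2  49.3]
-45 202 ky [-48.2  49. ]
-35 207 ky [-48.1  49.6]
-25 197 ky [-48.1  49.3]
-15 197 ky [-47.9  49.1]
-5 202 ky [-47.9  49.6]
5 207 ky [-47.9  49.5]
15 200 ky [-47.6  49.2]
25 221 ky [-48.3  49. ]
35 218 ky [-48.5  49.6]
45 225 ky [-48.5  49.5]
55 230 ky [-48.4  49.3]
65 225 ky [-48.5  49.2]
75 385 ky [-48.2  49. ]
85 1089 ky [-47.6  48.9]
kx [-82.5  87.5]
kx z catch
40 [64.8 65.8 67.3]
44 [65.  66.1 67.1]
48 [65.  66.1 67.2]
52 [65.9 67.  68.2]
56 [68.7 71.9 73.4]
60 [72.3 73.6 74.9]
64 [73.8 75.3 76.6]
68 [66.7 72.8 76.4]
72 [67.8 68.5 72. ]
76 [79.5 80.7 81.7]
80 [82.  83.8 84.8]
84 [82.5 83.9 85.1]
88 [33.3 61.1 83.2]
```

Emit:
{"fn": "move_arm", "kwargs": {
  "deltas": [0.012, 0.062, 0.04, 0, 0, 0, 0.8, 0.012, 0.062, 0.09, 0, 0, 0, 0.8, 0.012, 0.062, 0.14, 0, 0, 0, 0.8, 0.012, 0.062, 0.18, 0, 0, 0, 0.8, 0.012, 0.062, 0.2, 0, 0, 0, 0.8, 0.012, 0.062, 0.2, 0, 0, 0, 0.8, 0.012, 0.062, 0.2, 0, 0, 0, 0.5, 0.012, 0.062, 0.2, 0, 0, 0, 0.5, 0.012, 0.062, 0.2, 0, 0, 0, 0.5, 0.012, 0.062, 0.2, 0, 0, 0, 0.5],
  "squeeze": 8
}}

```text
t: 4.47
tool_pos: [0.4457, -0.2735, 0.0212]
orientation: [3.135, -0.181, 0.004]
force: [-1.2, 0.6, 6.6]
opening: 0.0534
gripper_force: 8.0
```

Emit:
{"fn": "move_arm", "kwargs": {
  "deltas": [0, 0, -0.02, 0, 0, 0, 0.5, 0, 0, -0.06, 0, 0, 0, 0.5, 0, 0, -0.1, 0, 0, 0, 0.5, 0, -0.03, -0.125, 0, 0, 0, 0.5, 0.002, -0.08, -0.13, 0, 0, 0, 0.5, 0.004, -0.13, -0.13, 0, 0, 0, 0.5, 0.006, -0.18, -0.13, 0, 0, 0, 0.5, 0.007, -0.23, -0.13, 0, 0, 0, 0.5, 0.007, -0.27, -0.13, 0, 0, 0, 0.5, 0.007, -0.29, -0.13, 0, 0, 0, 0.5, 0.007, -0.296, -0.13, 0, 0, 0, 0.5, 0.007, -0.296, -0.13, 0, 0, 0, 0.5]
}}

```text
t: 5.98
tool_pos: [0.4856, 0.0204, 0.1497]
orientation: [3.136, -0.18, -0.0]
force: [-0.3, 0.4, -0.7]
opening: 0.0532
gripper_force: 8.0
```

```bash
python3 look.py w3 garlic keeper; python3 -c "
from h import *
print(delta([.4873,.0194,.034],-.117))"
```

```text
5.98 [0.4856 0.0204 0.1497] [ 3.1362 -0.1801 -0.    ] [-0.06 -0.13  1.9  -0.    1.38  1.62] f [-0.26  0.39 -0.7 ]
garlic 313 295 0.73 [0.4955 0.0208 0.1691]
garlic 539 283 0.71 [ 0.4243 -0.1668  0.0376]
keeper 360 224 0.89 [ 0.4877 -0.0191  0.0089]
[ 1.700e-03  1.000e-04  1.157e-01  2.000e-04 -0.000e+00  7.000e-04]
```

View pics/w3.png

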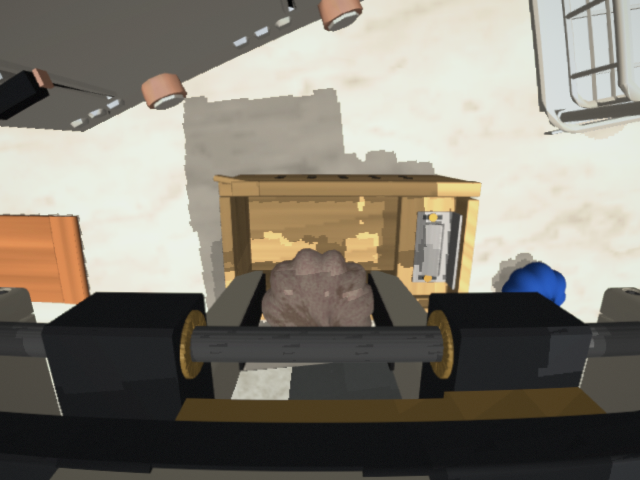

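The garlic is held at (318,290) over the keeper, whose catch shows at (433,245). I lower it.

Emit:
{"fn": "move_arm", "kwargs": {
  "deltas": [0.001, 0, 0.03, 0, 0, 0, 0.5, 0.001, 0, 0.06, 0, 0, 0, 0.5, 0.001, 0, 0.085, 0, 0, 0, 0.5, 0.001, 0, 0.105, 0, 0, 0, 0.5, 0.001, 0, 0.113, 0, 0, 0, 0.5, 0.001, 0, 0.116, 0, 0, 0, 0.5, 0.001, 0, 0.117, 0, 0, 0, 0.5, 0.001, 0, 0.117, 0, 0, 0, 0.5]
}}

```text
t: 7.12
tool_pos: [0.4873, 0.0204, 0.0334]
orientation: [-3.136, 0.181, -0.002]
force: [0.4, -0.5, 0.1]
opening: 0.053
gripper_force: 8.0
```

Emit:
{"fn": "move_arm", "kwargs": {
  "deltas": [0, 0, 0.001, 0, 0, 0, 0.5, 0, 0, 0.002, 0, 0, 0, 0.5, 0, 0, 0.003, 0, 0, 0, 0.5, 0, 0, 0.003, 0, 0, 0, 0.5]
}}

```text
t: 7.62
tool_pos: [0.487, 0.0205, 0.0301]
orientation: [-3.136, 0.181, -0.001]
force: [-0.9, 0.4, 4.4]
opening: 0.0534
gripper_force: 8.0
```

Emit:
{"fn": "move_arm", "kwargs": {
  "deltas": [0, 0, -0.0005, 0, 0, 0, 0.71, 0, 0, -0.0005, 0, 0, 0, 0.71, 0, 0, -0.0005, 0, 0, 0, 0.71, 0, 0, -0.02, 0, 0, 0, 0.71, 0, 0, -0.06, 0, 0, 0, 0.71, 0, 0, -0.11, 0, 0, 0, 0.71, 0, -0.03, -0.16, 0, 0, 0, 0.71, 0, -0.09, -0.18, 0, 0, 0, 0.71, 0, -0.14, -0.18, 0, 0, 0, 0.71, 0, -0.19, -0.18, 0, 0, 0, 0.71, 0, -0.22, -0.18, 0, 0, 0, 0.5, 0, -0.22, -0.18, 0, 0, 0, 0.5]
}}

```text
t: 9.12
tool_pos: [0.5115, 0.2409, 0.2092]
orientation: [-3.137, 0.176, 0.001]
force: [-0.9, -0.1, -0.3]
opening: 0.0505
gripper_force: 0.0
```

```bash
python3 look.py w4 garlic lid lid_bar lid_nose keeper
cat > lid.py <<'E'
import sys
from h import *
tag=sys.argv[1]
d=np.load(tag+".npz"); c=cam("wrist",dict(orientation=d["ori"],tool_pos=d["pos"])); P=cloud(c,d["dp"]).reshape(-1,3); I=d["im"].reshape(-1,3)
h=cv2.cvtColor(d["im"],cv2.COLOR_RGB2HSV).reshape(-1,3)
ok=np.isfinite(P).all(1)&(P[:,0]>.38)&(P[:,0]<.62)&(P[:,1]>.2)&(P[:,1]<.5)
for nm,z0,z1 in [("lid",.004,.012),("bar",.022,.032)]:
    k=P[ok&(P[:,2]>z0)&(P[:,2]<z1)&(h[:,1]>110)]
    if len(k)<20: print(nm,len(k)); continue
    m=np.median(k[:,:2],0); k=k[np.hypot(*(k[:,:2]-m).T)<.1]
    r=cv2.minAreaRect((k[:,:2]*1000).astype(np.float32)); print(nm,len(k),"z",np.round(np.percentile(k[:,2],[5,50,95]),4),"rect",np.round(r[0],1),np.round(r[1],1),round(r[2],2))
    if nm=="lid": 
        X=k[:,:2]; 
    else: bar=k[:,:2].mean(0); print("bar mean",bar)
# garlic in keeper
g=P[np.isfinite(P).all(1)&(abs(P[:,0]-.487)<.04)&(abs(P[:,1]-.02)<.05)&(P[:,2]>.03)&(P[:,2]<.07)]
print("garlic",len(g),np.round(np.percentile(g,[2,50,98],axis=0),4) if len(g) else "")
E
python3 lid.py w4
```

```text
9.12 [0.5115 0.2409 0.2092] [-3.1366e+00  1.7620e-01  1.1000e-03] [0.35 0.05 1.61 0.   1.48 2.03] f [-0.87 -0.14 -0.34]
garlic 530 227 0.59 [0.4874 0.034  0.0485]
garlic 559 233 0.5 [0.483  0.0139 0.0623]
lid 239 243 0.76 [0.4934 0.3283 0.0069]
lid_bar 239 240 0.91 [0.497  0.3277 0.0069]
lid_nose 240 241 0.67 [0.4952 0.3273 0.0069]
keeper 561 232 0.81 [ 0.4659 -0.027   0.0087]
lid 9881 z [0.0057 0.0069 0.0081] rect [492.7 326.3] [158.6  87.8] 81.71
bar 637 z [0.024  0.0265 0.0279] rect [499.7 375.1] [14.4 49.7] 81.43
bar mean [0.50032363 0.37430132]
garlic 2992 [[0.4476 0.0027 0.0311]
 [0.4819 0.0297 0.0461]
 [0.509  0.0646 0.069 ]]
```

View pics/w4.png

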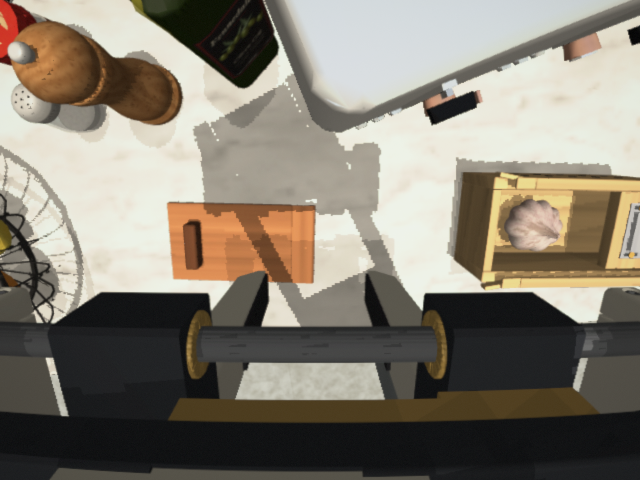

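The garlic sits in the keeper at (533,223). The lid is at (241,243) with its bar at (192,245), and the mill stands behind at (60,60)–(150,90). I check clearances around the gripper body before reaching.

```bash
cat > obs.py <<'E'
from h import *
a=-.146; ex=np.array([np.sin(a),-np.cos(a)]); ey=np.array([np.cos(a),np.sin(a)])
for tag,n in [("w4",None),("scene0","scene"),("side0","side")]:
    d=np.load(tag+".npz"); c=cam(n) if n else cam("wrist",dict(orientation=d["ori"],tool_pos=d["pos"])); P=cloud(c,d["dp"]).reshape(-1,3); P=P[np.isfinite(P).all(1)]
    q=P[:,:2]-np.array([.4998,.3755]); ty=q@ex; tx=q@ey
    if tag=="w4": s=(P[:,2]>.05)&(P[:,2]<.17)
    else: s=(P[:,2]>.04)&(P[:,2]<.3)
    s&=(abs(ty)<.2)&(abs(tx)<.2)
    H=np.zeros((14,14));
    for x,y,z in zip(tx[s],ty[s],P[s,2]): 
        i,j=int((x+.21)//.03),int((y+.21)//.03); H[i,j]=max(H[i,j],z)
    print(tag,"rows tx from +0.18 down, cols ty -0.2.. (cm)"); print((H[::-1]*100).round().astype(int))
print(delta([.4998,.3755,.06],a)); print(delta([.4998,.3755,.0195],a))
E
python3 obs.py
```

```text
w4 rows tx from +0.18 down, cols ty -0.2.. (cm)
[[ 0  0  0 11 10  0  0  0  0 16 16  0  0  0]
 [ 0  0  9 11  0 17 16  0 17 17 17  0  0  0]
 [ 0  0  9  9  0 17 16  0  0  0 17 17 17 17]
 [ 0  0  0  8  0  0  0  0  0  0  0 13 13  0]
 [ 0  0  0  0  0  0  0  0  0  0  0  0  0  0]
 [ 0  7  0  0  0  0  0  0  0  0  0  0  0  0]
 [ 0  6 11  0  0  0  0  0  0  0  0  0  0  0]
 [ 6  0 11  0  0  0  0  0  0  0  0  0  0  0]
 [ 6  6  8  0  0  0  0  0  0  0  0  0  0  0]
 [ 0  5  6  0  0  0  0  0  0  0  0  0  0  0]
 [ 0  0  0  0  0  0  0  0  0  0  0  0  0  0]
 [ 0  0  0  0  0  0  0  0  0  0  0  0  0  0]
 [ 0  0  0  0  0  0  0  0  0  0  0  0  0  0]
 [ 0  0  0  0  0  0  0  0  0  0  0  0  0  0]]
scene0 rows tx from +0.18 down, cols ty -0.2.. (cm)
[[ 0  0 11 11 10  0  0 20 28 27 20 20 20 19]
 [ 0  0 11 11 15 17 16 20 27 27 19 20 20 20]
 [ 0  0  9  9 15 17 16  0  0  0 18 19 19 19]
 [ 0  0  5  8  0  0  0  0  0  0  0 17 18  0]
 [12 12  0  0  0  0  0  0  0  0  0  0  0  0]
 [11 12 12  0  0  0  0  0  0  0  0  0  0  0]
 [12 11 12  0  0  0  0  0  0  0  0  0  0  0]
 [11  0 12  0  0  0  0  0  0  0  0  0  0  0]
 [11 10 1
[... 343 characters left out ...]
7 20 19 19 19]
 [ 0  0  0  0  0 17 16  0 26 27 19 19 19 19]
 [ 0  0  0  9  8 17 16  0  0  0  0 19 19 19]
 [ 0  0  0  6  0  0  0  0  0  0  0 12 18  0]
 [12 11  0  0  0  0  0  0  0  0  0  0  0  0]
 [11 12 11  0  0  0  0  0  0  0  0  0  0  0]
 [11 11 12  0  0  0  0  0  0  0  0  0  0  0]
 [11  8 12  0  0  0  0  0  0  0  0  0  0  0]
 [10 10 11  0  0  0  0  0  0  0  0  0  0  0]
 [11 10 12  0  0  0  0  0  0  0  0  0  0  0]
 [ 9 11 12  0  0  0  0  0  0  0  0  0  0  0]
 [12 12 12  0  0  0  0  0  0  0  0  0  0  0]
 [12  0  0  0  0  0  0  0  0  0  0  0  0  0]
 [ 0  0  0  0  0  0  0  0  0  0  0  0  0  0]]
[-0.0282 -0.1352  0.1496  0.0002 -0.      0.0294]
[-0.0282 -0.1352  0.1901  0.0002 -0.      0.0294]
```

Emit:
{"fn": "move_arm", "kwargs": {
  "deltas": [-0.02, -0.03, 0, 0, 0, 0.03, 0.54, -0.028, -0.08, 0.02, 0, 0, 0.03, 0.54, -0.028, -0.12, 0.06, 0, 0, 0.03, 0.54, -0.028, -0.135, 0.11, 0, 0, 0.03, 0.54, -0.028, -0.135, 0.15, 0, 0, 0.03, 0.54, -0.028, -0.135, 0.175, 0, 0, 0.03, 0.54, -0.028, -0.135, 0.175, 0, 0, 0.03, 0.54, -0.028, -0.135, 0.175, 0, 0, 0.03, 0.54]
}}

```text
t: 10.42
tool_pos: [0.5007, 0.3764, 0.0362]
orientation: [-3.132, 0.229, -0.002]
force: [1.0, 0.7, 0.7]
opening: 0.0503
gripper_force: 0.0
```

```bash
python3 look.py w5; python3 lid.py w5; python3 -c "
from h import *
print(delta([.4998,.3755,.0200],-.146))"
```

```text
10.42 [0.5007 0.3764 0.0362] [-3.1322e+00  2.2900e-01 -2.3000e-03] [ 0.56  0.36  1.58 -0.    1.19  2.28] f [1.04 0.68 0.7 ]
lid 25056 z [0.0056 0.0067 0.0077] rect [498.4 325.7] [158.9  76.2] 81.98
bar 2217 z [0.0243 0.0264 0.0276] rect [501.3 376.3] [48.9 43.7] 43.93
bar mean [0.5026373  0.37521413]
garlic 0 
[-0.0011  0.0015  0.0168 -0.002  -0.0023  0.0002]
```

Emit:
{"fn": "move_arm", "kwargs": {
  "deltas": [-0.001, 0.001, 0.008, 0, 0, 0, 0.54, -0.001, 0.001, 0.014, 0, 0, 0, 0.54, -0.001, 0.001, 0.016, 0, 0, 0, 0.54, -0.001, 0.001, 0.016, 0, 0, 0, 0.1, -0.001, 0.001, 0.016, 0, 0, 0, 0.1, -0.001, 0.001, 0.016, 0, 0, 0, 0.1, -0.001, 0.001, 0.016, 0, 0, 0, 0.1, -0.001, 0.001, 0.016, 0, 0, 0, 0.1],
  "squeeze": 18
}}

```text
t: 11.48
tool_pos: [0.4985, 0.3755, 0.0186]
orientation: [-3.133, 0.228, -0.0]
force: [-0.0, -0.4, -0.4]
opening: 0.014
gripper_force: 18.0
```

```bash
cat > obs2.py <<'E'
from h import *
a=-.117; ex=np.array([np.sin(a),-np.cos(a)]); ey=np.array([np.cos(a),np.sin(a)])
for tag,n in [("w1",None),("w4",None),("scene0","scene"),("side0","side")]:
    d=np.load(tag+".npz"); c=cam(n) if n else cam("wrist",dict(orientation=d["ori"],tool_pos=d["pos"])); P=cloud(c,d["dp"]).reshape(-1,3); P=P[np.isfinite(P).all(1)]
    q=P[:,:2]-np.array([.485,-.0005]); kx=q@ex; ky=q@ey; s=(P[:,2]>.1)&(P[:,2]<(.14 if tag[0]=="w" else .3))&(ky>.03)
    print(tag,[(x0,int(np.percentile(ky[s&(abs(kx*1000-x0)<15)],1)*1000)) for x0 in range(-340,60,30) if (s&(abs(kx*1000-x0)<15)).sum()>5])
print(delta([.5113,.2229,.12],a))
E
python3 obs2.py
```

```text
w1 [(-190, 100), (-160, 103), (-130, 117), (-100, 129), (-70, 141)]
w4 [(-310, 128), (-280, 142), (-250, 88), (-220, 86), (-190, 92), (-160, 103), (-130, 117), (-100, 130), (-70, 142), (-40, 155)]
scene0 [(-340, 135), (-310, 128), (-280, 144), (-250, 91), (-220, 85), (-190, 92), (-160, 90), (-130, 117), (-100, 130), (-70, 142), (-40, 143), (-10, 154), (20, 180), (50, 195)]
side0 [(-340, 158), (-310, 129), (-280, 143), (-250, 117), (-220, 85), (-190, 92), (-160, 88), (-130, 115), (-100, 129), (-70, 142), (-40, 144), (-10, 153), (20, 180), (50, 194)]
[ 0.0347  0.1492 -0.1014 -0.     -0.     -0.0282]
```

Emit:
{"fn": "move_arm", "kwargs": {
  "deltas": [0, 0, -0.02, 0, 0, 0, 0.1, 0, 0, -0.06, 0, 0, 0, 0.1, 0.004, 0.01, -0.09, 0, 0, -0.005, 0.1, 0.012, 0.05, -0.1, 0, 0, -0.015, 0.1, 0.024, 0.09, -0.1, 0, 0, -0.028, 0.1, 0.032, 0.125, -0.1, 0, 0, -0.028, 0.1, 0.035, 0.145, -0.1, 0, 0, -0.028, 0.1, 0.035, 0.149, -0.1, 0, 0, -0.028, 0.1, 0.035, 0.149, -0.1, 0, 0, -0.028, 0.1, 0.035, 0.149, -0.1, 0, 0, -0.028, 0.1]
}}

```text
t: 12.72
tool_pos: [0.5115, 0.2241, 0.1187]
orientation: [-3.136, 0.182, 0.0]
force: [-0.3, 0.3, -0.6]
opening: 0.0137
gripper_force: 18.0
```

```bash
cat > lidfit.py <<'E'
import sys
from h import *
tag=sys.argv[1]; zt=float(sys.argv[2])
d=np.load(tag+".npz"); c=cam("wrist",dict(orientation=d["ori"],tool_pos=d["pos"])); P=cloud(c,d["dp"]).reshape(-1,3)
h=cv2.cvtColor(d["im"],cv2.COLOR_RGB2HSV).reshape(-1,3); a=-.117; ex=np.array([np.sin(a),-np.cos(a)]); ey=np.array([np.cos(a),np.sin(a)])
q=P[:,:2]-np.array([.485,-.0005]); kx=q@ex; ky=q@ey; z=P[:,2]
b=(d["pos"][:2]-np.array([.485,-.0005])); print("tcp kx,ky",np.round([b@ex*1000,b@ey*1000],2),"z",d["pos"][2])
bx=b@ex
s=np.isfinite(z)&(abs(z-zt)<.012)&(abs(ky)<.06)&(kx>bx+.02)&(kx<bx+.15)&(h[:,1]>90)&(h[:,0]<14)
A=np.c_[kx[s]-bx,ky[s],np.ones(s.sum())]; co=np.linalg.lstsq(A,z[s],rcond=None)[0]
print(s.sum(),"plane slope kx,ky",np.round(co[:2],4),"z at bar",round(co[2],4),"nose kx max",np.round(np.percentile(kx[s],99.5)*1000,1))
for x0 in range(30,130,10):
    t=s&(abs((kx-bx)*1000-x0)<5); 
    if t.sum()>5: print(x0,t.sum(),np.round(np.percentile(ky[t],[1,99])*1000,1),round(np.median(z[t])*1000,1))
E
python3 look.py w6; python3 lidfit.py w6 .108
```

```text
12.72 [0.5115 0.2241 0.1187] [-3.136e+00  1.822e-01  1.000e-04] [0.32 0.1  1.73 0.   1.31 2.01] f [-0.29  0.32 -0.58]
tcp kx,ky [-2.2616e+02  5.0000e-02] z 0.11870723171322563
20224 plane slope kx,ky [-0.0028 -0.0021] z at bar 0.107 nose kx max -98.5
30 1733 [-2.4 44.6] 106.8
40 1726 [-2.5 44.7] 106.8
50 1742 [-2.5 44.7] 106.8
60 1717 [-2.6 44.7] 106.7
70 1690 [-2.3 44.7] 106.8
80 1759 [-6.6 44.5] 106.7
90 2009 [-16.3  44.6] 106.7
100 2194 [-21.7  44.7] 106.7
110 2157 [-22.1  44.6] 106.7
120 2135 [-22.   44.4] 106.6
```

View pics/w6.png

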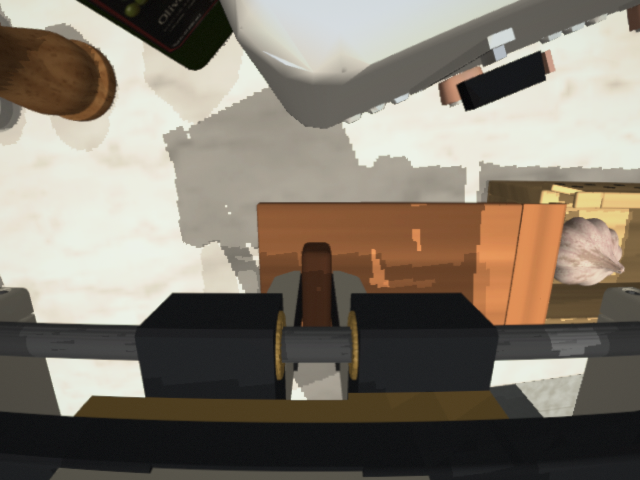

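The lid is held level by its bar (316,290), nose at (563,260) pointing at the keeper mouth; the garlic is inside at (588,250). I set the nose on the ledges just inside the mouth.

Emit:
{"fn": "move_arm", "kwargs": {
  "deltas": [-0.0005, 0.008, 0, 0, 0, 0, 0.1, -0.0005, 0.016, 0, 0, 0, 0, 0.1, -0.0005, 0.0165, 0.01, 0, 0, 0, 0.1, -0.0005, 0.0165, 0.018, 0, 0, 0, 0.1, -0.0005, 0.0165, 0.023, 0, 0, 0, 0.1, -0.0005, 0.0165, 0.025, 0, 0, 0, 0.1, -0.0005, 0.0165, 0.025, 0, 0, 0, 0.1, -0.0005, 0.0165, 0.025, 0, 0, 0, 0.1]
}}

```text
t: 13.78
tool_pos: [0.5094, 0.2068, 0.094]
orientation: [-3.136, 0.184, -0.001]
force: [0.8, 0.1, 0.4]
opening: 0.0138
gripper_force: 18.0
```

Emit:
{"fn": "move_arm", "kwargs": {
  "deltas": [0, 0, 0.001, 0, 0, 0, 0.1, 0, 0, 0.002, 0, 0, 0, 0.1, 0, 0, 0.002, 0, 0, 0, 0.1, 0, 0, 0.002, 0, 0, 0, 0.1]
}}

```text
t: 14.28
tool_pos: [0.5092, 0.2067, 0.0916]
orientation: [3.136, -0.184, -0.0]
force: [-0.2, 0.1, -1.2]
opening: 0.014
gripper_force: 18.0
```

Emit:
{"fn": "move_arm", "kwargs": {
  "deltas": [0, 0, 0.0005, 0, 0, 0, 0.1, 0, 0, 0.001, 0, 0, 0, 0.1, 0, 0, 0.001, 0, 0, 0, 0.1, 0, 0, 0.001, 0, 0, 0, 0.1]
}}

```text
t: 14.78
tool_pos: [0.5092, 0.2067, 0.0906]
orientation: [3.136, -0.184, -0.0]
force: [0.5, 0.3, -0.3]
opening: 0.0139
gripper_force: 18.0
```

Emit:
{"fn": "move_arm", "kwargs": {
  "deltas": [0, 0, 0.0005, 0, 0, 0, 0.1, 0, 0, 0.0005, 0, 0, 0, 0.1, 0, 0, 0.0005, 0, 0, 0, 0.1]
}}

```text
t: 15.15
tool_pos: [0.5093, 0.2067, 0.0903]
orientation: [-3.136, 0.184, -0.0]
force: [0.2, -0.3, 0.8]
opening: 0.0136
gripper_force: 18.0
```

Emit:
{"fn": "move_arm", "kwargs": {
  "deltas": [0, 0.002, -0.0003, 0, 0, 0, 0.1, 0, 0.004, -0.0003, 0, 0, 0, 0.1, 0, 0.007, -0.0003, 0, 0, 0, 0.1, 0, 0.01, -0.0003, 0, 0, 0, 0.1, 0, 0.01, -0.0003, 0, 0, 0, 0.1]
}}

```text
t: 15.78
tool_pos: [0.508, 0.1964, 0.0904]
orientation: [3.136, -0.185, -0.0]
force: [0.3, 0.2, 0.7]
opening: 0.0139
gripper_force: 18.0
```

```bash
python3 look.py w7; python3 lidfit.py w7 .079
```

```text
15.78 [0.508  0.1964 0.0904] [ 3.136e+00 -1.846e-01 -1.000e-04] [ 0.27  0.09  1.79 -0.    1.26  1.96] f [0.31 0.15 0.71]
tcp kx,ky [-1.9826e+02 -1.6000e-01] z 0.09042112394532001
20211 plane slope kx,ky [-0.0003 -0.002 ] z at bar 0.0787 nose kx max -70.5
30 1735 [-2.5 44.4] 78.6
40 1741 [-2.7 44.4] 78.6
50 1729 [-2.9 44.5] 78.6
60 1723 [-2.8 44.4] 78.6
70 1688 [-2.7 44.4] 78.6
80 1756 [-7.  44.2] 78.6
90 2029 [-16.8  44.3] 78.6
100 2192 [-21.9  44.3] 78.6
110 2163 [-22.4  44.1] 78.7
120 2149 [-22.3  44.4] 78.6
```

View pics/w7.png

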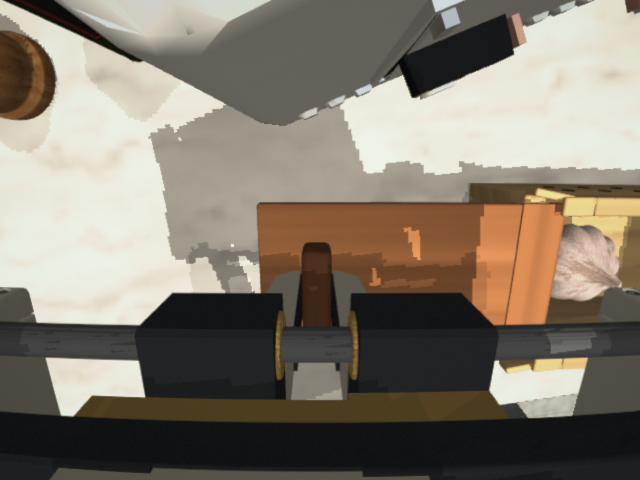

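The lid is level with its nose at (555,262), just under the lip ends at the upper right (545,200), and the force is near zero. I slide it in.

Emit:
{"fn": "move_arm", "kwargs": {
  "deltas": [0, 0.003, 0, 0, 0, 0, 0.1, 0, 0.008, 0, 0, 0, 0, 0.1, 0, 0.014, 0, 0, 0, 0, 0.1, 0, 0.02, 0, 0, 0, 0, 0.1, 0, 0.025, 0, 0, 0, 0, 0.1, 0, 0.03, 0, 0, 0, 0, 0.1, 0, 0.03, 0, 0, 0, 0, 0.1]
}}

```text
t: 16.7
tool_pos: [0.5045, 0.1665, 0.0904]
orientation: [3.136, -0.185, -0.0]
force: [0.0, -1.1, 0.7]
opening: 0.0138
gripper_force: 18.0
```

Emit:
{"fn": "move_arm", "kwargs": {
  "deltas": [0, 0.006, 0, 0, 0, 0, 0.1, 0, 0.014, 0, 0, 0, 0, 0.1, 0, 0.022, 0, 0, 0, 0, 0.1, 0, 0.03, 0, 0, 0, 0, 0.1, 0, 0.038, 0, 0, 0, 0, 0.1, 0, 0.046, 0, 0, 0, 0, 0.1, 0, 0.052, 0, 0, 0, 0, 0.1, 0, 0.055, 0, 0, 0, 0, 0.1, 0, 0.055, 0, 0, 0, 0, 0.1]
}}

```text
t: 17.82
tool_pos: [0.4981, 0.112, 0.0905]
orientation: [3.136, -0.184, 0.0]
force: [-0.2, -0.9, 2.8]
opening: 0.014
gripper_force: 18.0
```

```bash
cat > kx.py <<'E'
from h import *
a=-.117; ex=np.array([np.sin(a),-np.cos(a)]); ey=np.array([np.cos(a),np.sin(a)])
s=robot.read_state(); b=s["tool_pos"][:2]-np.array([.485,-.0005]); f=s["force"]
print("t",round(s["t"],2),"kx,ky",np.round([b@ex*1000,b@ey*1000],2),"z",round(s["tool_pos"][2]*1000,2),"F kx,ky,z",np.round([f[:2]@ex,f[:2]@ey,f[2]],2),"M",np.round(s["wrist_torque"],2),round(s["opening"]*1000,2))
E
python3 kx.py
```

```text
t 17.82 kx,ky [-1.1328e+02 -8.0000e-02] z 90.54 F kx,ky,z [ 0.91 -0.08  2.83] M [-0.18  0.05 -0.01] 13.98
```

Emit:
{"fn": "move_arm", "kwargs": {
  "deltas": [0, 0.004, -0.0003, 0, 0, 0, 0.1, 0, 0.01, -0.0003, 0, 0, 0, 0.1, 0, 0.016, -0.0003, 0, 0, 0, 0.1, 0, 0.021, -0.0003, 0, 0, 0, 0.1, 0, 0.024, -0.0003, 0, 0, 0, 0.1, 0, 0.024, -0.0003, 0, 0, 0, 0.1]
}}

```text
t: 18.58
tool_pos: [0.4951, 0.0882, 0.0906]
orientation: [3.136, -0.185, -0.0]
force: [0.0, 1.0, -0.4]
opening: 0.0138
gripper_force: 18.0
```

```bash
python3 kx.py
```

```text
t 18.57 kx,ky [-89.32  -0.31] z 90.59 F kx,ky,z [-1.01 -0.09 -0.43] M [ 0.04 -0.03  0.01] 13.82
```

Emit:
{"fn": "move_arm", "kwargs": {
  "deltas": [0, 0.002, 0, 0, 0, 0, 0.1, 0, 0.004, 0, 0, 0, 0, 0.1, 0, 0.006, 0, 0, 0, 0, 0.1, 0, 0.008, 0, 0, 0, 0, 0.1, 0, 0.01, 0, 0, 0, 0, 0.1, 0, 0.01, 0, 0, 0, 0, 0.1]
}}

```text
t: 19.32
tool_pos: [0.4941, 0.0784, 0.0907]
orientation: [-3.136, 0.184, 0.0]
force: [-0.4, -0.2, -0.4]
opening: 0.0134
gripper_force: 18.0
```

```bash
python3 kx.py
```

```text
t 19.32 kx,ky [-79.46  -0.21] z 90.73 F kx,ky,z [ 0.25 -0.39 -0.43] M [ 0.03  0.03 -0.04] 13.45
```

Emit:
{"fn": "move_arm", "kwargs": {
  "deltas": [0, 0.002, 0, 0, 0, 0, 0.1, 0, 0.004, 0, 0, 0, 0, 0.1, 0, 0.006, 0, 0, 0, 0, 0.1, 0, 0.006, 0, 0, 0, 0, 0.1]
}}

```text
t: 19.82
tool_pos: [0.4934, 0.0725, 0.0908]
orientation: [-3.136, 0.184, -0.0]
force: [0.4, 0.2, -0.9]
opening: 0.0138
gripper_force: 18.0
```

```bash
python3 kx.py
```

```text
t 19.82 kx,ky [-73.47  -0.18] z 90.75 F kx,ky,z [-0.21  0.39 -0.9 ] M [ 0.02  0.   -0.06] 13.81
```

Emit:
{"fn": "move_arm", "kwargs": {
  "deltas": [0, 0.001, 0, 0, 0, 0, 0.1, 0, 0.002, 0, 0, 0, 0, 0.1, 0, 0.003, 0, 0, 0, 0, 0.1, 0, 0.003, 0, 0, 0, 0, 0.1]
}}

```text
t: 20.32
tool_pos: [0.493, 0.0696, 0.0908]
orientation: [3.136, -0.184, 0.0]
force: [0.7, -0.3, -1.1]
opening: 0.014
gripper_force: 18.0
```

```bash
python3 kx.py
```

```text
t 20.32 kx,ky [-70.56  -0.2 ] z 90.75 F kx,ky,z [ 0.19  0.78 -1.07] M [ 0.08 -0.02  0.06] 13.98
```

Emit:
{"fn": "move_arm", "kwargs": {
  "deltas": [0, 0.001, 0, 0, 0, 0, 0.1, 0, 0.002, 0, 0, 0, 0, 0.1, 0, 0.003, 0, 0, 0, 0, 0.1, 0, 0.003, 0, 0, 0, 0, 0.1]
}}

```text
t: 20.82
tool_pos: [0.4929, 0.0667, 0.091]
orientation: [-3.136, 0.184, -0.001]
force: [-0.1, 0.9, 1.1]
opening: 0.0142
gripper_force: 18.0
```

```bash
python3 kx.py
```

```text
t 20.82 kx,ky [-6.766e+01  5.000e-02] z 91.04 F kx,ky,z [-0.91 -0.16  1.14] M [ 0.04 -0.01  0.04] 14.2
```

Emit:
{"fn": "move_arm", "kwargs": {
  "deltas": [0, 0.001, 0, 0, 0, 0, 0.1, 0, 0.002, 0, 0, 0, 0, 0.1, 0, 0.002, 0, 0, 0, 0, 0.1]
}}

```text
t: 21.2
tool_pos: [0.4926, 0.0648, 0.0909]
orientation: [-3.136, 0.184, -0.001]
force: [0.9, 3.0, 1.9]
opening: 0.0137
gripper_force: 18.0
```

```bash
python3 kx.py
```

```text
t 21.2 kx,ky [-6.569e+01 -6.000e-02] z 90.9 F kx,ky,z [-3.06  0.59  1.9 ] M [ 0.19 -0.02  0.05] 13.74
```

Emit:
{"fn": "move_arm", "kwargs": {
  "deltas": [0, 0.001, 0, 0, 0, 0, 0.1, 0, 0.002, 0, 0, 0, 0, 0.1, 0, 0.002, 0, 0, 0, 0, 0.1]
}}

```text
t: 21.58
tool_pos: [0.4923, 0.0627, 0.0908]
orientation: [-3.136, 0.184, -0.0]
force: [0.3, 4.2, 2.1]
opening: 0.014
gripper_force: 18.0
```

```bash
python3 kx.py
```

```text
t 21.57 kx,ky [-63.67  -0.15] z 90.8 F kx,ky,z [-4.17 -0.2   2.08] M [ 0.42 -0.02 -0.03] 14.05
```

Emit:
{"fn": "move_arm", "kwargs": {
  "deltas": [0, 0.001, 0, 0, 0, 0, 0.1, 0, 0.002, 0, 0, 0, 0, 0.1, 0, 0.002, 0, 0, 0, 0, 0.1]
}}

```text
t: 21.95
tool_pos: [0.492, 0.0606, 0.0908]
orientation: [3.136, -0.184, 0.0]
force: [1.0, 2.7, 2.4]
opening: 0.014
gripper_force: 18.0
```

```bash
python3 kx.py
```

```text
t 21.95 kx,ky [-61.48  -0.18] z 90.77 F kx,ky,z [-2.78  0.64  2.38] M [ 0.43 -0.03  0.02] 13.98
```

Emit:
{"fn": "move_arm", "kwargs": {
  "deltas": [0, 0.001, 0, 0, 0, 0, 0.1, 0, 0.002, 0, 0, 0, 0, 0.1, 0, 0.002, 0, 0, 0, 0, 0.1]
}}

```text
t: 22.32
tool_pos: [0.4918, 0.0584, 0.0908]
orientation: [3.136, -0.184, 0.0]
force: [0.2, 1.6, 3.6]
opening: 0.0141
gripper_force: 18.0
```

```bash
python3 kx.py
```

```text
t 22.32 kx,ky [-59.24  -0.11] z 90.82 F kx,ky,z [-1.65 -0.    3.56] M [-0.04  0.01 -0.04] 14.06
```

Emit:
{"fn": "move_arm", "kwargs": {
  "deltas": [0, 0.0005, -0.0003, 0, 0, 0, 0.1, 0, 0.001, -0.0003, 0, 0, 0, 0.1, 0, 0.001, -0.0003, 0, 0, 0, 0.1]
}}

```text
t: 22.7
tool_pos: [0.4915, 0.0576, 0.0909]
orientation: [3.136, -0.184, -0.001]
force: [0.0, 2.2, 1.3]
opening: 0.0139
gripper_force: 18.0
```

```bash
python3 kx.py
```

```text
t 22.7 kx,ky [-58.5   -0.35] z 90.88 F kx,ky,z [-2.22 -0.22  1.32] M [ 0.09 -0.02 -0.  ] 13.89
```

Emit:
{"fn": "move_arm", "kwargs": {
  "deltas": [0, 0.0005, 0, 0, 0, 0, 0.1, 0, 0.001, 0, 0, 0, 0, 0.1, 0, 0.001, 0, 0, 0, 0, 0.1]
}}

```text
t: 23.08
tool_pos: [0.4914, 0.0567, 0.091]
orientation: [3.136, -0.184, -0.0]
force: [1.2, 1.6, 1.9]
opening: 0.0137
gripper_force: 18.0
```

```bash
python3 kx.py
```

```text
t 23.07 kx,ky [-57.56  -0.28] z 90.96 F kx,ky,z [-1.75  1.01  1.88] M [ 0.14 -0.02 -0.02] 13.72
```

Emit:
{"fn": "move_arm", "kwargs": {
  "deltas": [0, 0.0005, 0, 0, 0, 0, 0.1, 0, 0.001, 0, 0, 0, 0, 0.1, 0, 0.001, 0, 0, 0, 0, 0.1]
}}

```text
t: 23.45
tool_pos: [0.4912, 0.0549, 0.0908]
orientation: [3.135, -0.184, -0.001]
force: [-0.4, -4.5, 1.8]
opening: 0.014
gripper_force: 18.0
```

```bash
python3 kx.py
```

```text
t 23.45 kx,ky [-55.77  -0.35] z 90.81 F kx,ky,z [4.54 0.11 1.84] M [-1.03  0.12  0.03] 13.97
```

Emit:
{"fn": "move_arm", "kwargs": {
  "deltas": [0, 0.0005, 0, 0, 0, 0, 0.1, 0, 0.001, 0, 0, 0, 0, 0.1, 0, 0.001, 0, 0, 0, 0, 0.1]
}}

```text
t: 23.82
tool_pos: [0.4912, 0.0546, 0.091]
orientation: [3.136, -0.184, -0.0]
force: [-0.9, -4.1, 0.9]
opening: 0.0136
gripper_force: 18.0
```

```bash
python3 kx.py
```

```text
t 23.82 kx,ky [-55.41  -0.23] z 91.0 F kx,ky,z [ 4.2  -0.43  0.91] M [-0.85  0.15 -0.01] 13.59
```

Emit:
{"fn": "move_arm", "kwargs": {
  "deltas": [0, 0.0005, 0, 0, 0, 0, 0.1, 0, 0.001, 0, 0, 0, 0, 0.1, 0, 0.001, 0, 0, 0, 0, 0.1]
}}

```text
t: 24.2
tool_pos: [0.4912, 0.0539, 0.091]
orientation: [-3.136, 0.184, -0.0]
force: [-0.7, -0.9, 0.7]
opening: 0.0136
gripper_force: 18.0
```

```bash
python3 kx.py
```

```text
t 24.2 kx,ky [-54.79  -0.21] z 91.03 F kx,ky,z [ 0.99 -0.58  0.73] M [-0.39  0.05 -0.02] 13.57
```

Emit:
{"fn": "move_arm", "kwargs": {
  "deltas": [0, 0.0005, 0, 0, 0, 0, 0.1, 0, 0.001, 0, 0, 0, 0, 0.1, 0, 0.001, 0, 0, 0, 0, 0.1]
}}

```text
t: 24.58
tool_pos: [0.4909, 0.053, 0.0909]
orientation: [-3.136, 0.184, 0.0]
force: [-0.6, -0.5, -0.8]
opening: 0.0136
gripper_force: 18.0
```

```bash
python3 kx.py
```

```text
t 24.57 kx,ky [-53.78  -0.35] z 90.88 F kx,ky,z [ 0.6  -0.49 -0.84] M [ 0.1  -0.   -0.02] 13.57
```

Emit:
{"fn": "move_arm", "kwargs": {
  "deltas": [0, 0.0005, 0, 0, 0, 0, 0.1, 0, 0.001, 0, 0, 0, 0, 0.1, 0, 0.001, 0, 0, 0, 0, 0.1]
}}

```text
t: 24.95
tool_pos: [0.491, 0.0528, 0.0912]
orientation: [-3.134, 0.184, -0.0]
force: [0.7, 6.6, -0.4]
opening: 0.0137
gripper_force: 18.0
```

```bash
python3 kx.py
```

```text
t 24.95 kx,ky [-53.63  -0.23] z 91.16 F kx,ky,z [-6.59 -0.09 -0.44] M [ 1.17 -0.07  0.04] 13.71
```

Emit:
{"fn": "move_arm", "kwargs": {
  "deltas": [0, 0.0003, 0, 0, 0, 0, 0.1, 0, 0.0006, 0, 0, 0, 0, 0.1, 0, 0.0006, 0, 0, 0, 0, 0.1]
}}

```text
t: 25.32
tool_pos: [0.4911, 0.0527, 0.0913]
orientation: [-3.134, 0.183, -0.001]
force: [-0.2, 9.1, -0.3]
opening: 0.0138
gripper_force: 18.0
```

```bash
python3 kx.py; for i in 1 2; do python3 -c "
from h import *
robot.read_camera('side')"; python3 kx.py; done
```

```text
t 25.32 kx,ky [-53.59  -0.21] z 91.26 F kx,ky,z [-8.99 -1.21 -0.34] M [ 1.67 -0.05 -0.02] 13.81
t 25.38 kx,ky [-53.59  -0.21] z 91.24 F kx,ky,z [-8.34 -0.28  0.15] M [ 1.63 -0.06 -0.09] 13.82
t 25.43 kx,ky [-53.59  -0.2 ] z 91.25 F kx,ky,z [-9.16  0.12  0.84] M [ 1.59 -0.07 -0.06] 14.1
```

Emit:
{"fn": "move_arm", "kwargs": {
  "deltas": [0, 0.0004, 0, 0, 0, 0, 0.1, 0, 0.0008, 0, 0, 0, 0, 0.1, 0, 0.0008, 0, 0, 0, 0, 0.1]
}}

```text
t: 25.8
tool_pos: [0.4911, 0.0527, 0.0914]
orientation: [-3.132, 0.183, -0.001]
force: [0.9, 12.7, 0.5]
opening: 0.0134
gripper_force: 18.0
```

```bash
for i in 1 2 3; do python3 kx.py;  python3 -c "
from h import *
robot.read_camera('side')"; done
```

```text
t 25.8 kx,ky [-53.5   -0.15] z 91.39 F kx,ky,z [-12.73  -0.63   0.51] M [ 2.25 -0.1  -0.04] 13.45
t 25.85 kx,ky [-53.52  -0.12] z 91.42 F kx,ky,z [-12.17  -1.48  -0.02] M [ 2.22 -0.12 -0.04] 13.96
t 25.9 kx,ky [-53.51  -0.13] z 91.41 F kx,ky,z [-12.14  -0.96   0.35] M [ 2.24 -0.1  -0.07] 13.77
```

Emit:
{"fn": "move_arm", "kwargs": {
  "deltas": [0, 0.0003, 0, 0, 0, 0, 0.1, 0, 0.0003, 0, 0, 0, 0, 0.1, 0, 0.0003, 0, 0, 0, 0, 0.1]
}}

```text
t: 26.32
tool_pos: [0.4911, 0.0526, 0.0915]
orientation: [-3.132, 0.183, -0.001]
force: [-0.5, 13.1, 1.0]
opening: 0.0138
gripper_force: 18.0
```

```bash
for i in 1 2 3; do python3 kx.py;  python3 -c "
from h import *
robot.read_camera('side')"; done
```

```text
t 26.32 kx,ky [-53.49  -0.11] z 91.46 F kx,ky,z [-12.95  -2.03   0.99] M [ 2.49 -0.12 -0.03] 13.84
t 26.38 kx,ky [-53.48  -0.11] z 91.46 F kx,ky,z [-12.53  -1.3    0.07] M [ 2.49 -0.12 -0.06] 14.18
t 26.43 kx,ky [-53.5   -0.11] z 91.47 F kx,ky,z [-12.82  -1.07   1.93] M [ 2.46 -0.07 -0.03] 14.13
```

Emit:
{"fn": "move_arm", "kwargs": {
  "deltas": [0, 0.0002, 0, 0, 0, 0, 0.1, 0, 0.0002, 0, 0, 0, 0, 0.1, 0, 0.0002, 0, 0, 0, 0, 0.1, 0, 0.0002, 0, 0, 0, 0, 0.1]
}}

```text
t: 26.98
tool_pos: [0.4911, 0.0526, 0.0915]
orientation: [-3.132, 0.183, -0.001]
force: [0.8, 15.6, 0.5]
opening: 0.0141
gripper_force: 18.0
```

```bash
for i in 1 2 3; do python3 kx.py;  python3 -c "
from h import *
robot.read_camera('side')"; done
```

```text
t 26.98 kx,ky [-53.49  -0.14] z 91.47 F kx,ky,z [-15.62  -1.05   0.49] M [ 2.64 -0.11 -0.08] 14.08
t 27.02 kx,ky [-53.49  -0.09] z 91.51 F kx,ky,z [-14.82  -0.56   1.09] M [ 2.63 -0.14 -0.09] 13.84
t 27.07 kx,ky [-53.47  -0.1 ] z 91.49 F kx,ky,z [-14.03  -0.5    2.07] M [ 2.63 -0.12 -0.09] 13.54
```

Emit:
{"fn": "move_arm", "kwargs": {
  "deltas": [0, -0.0012, 0, 0, 0, 0, 0.1, 0, -0.0024, 0, 0, 0, 0, 0.1, 0, -0.0024, 0, 0, 0, 0, 0.1]
}}

```text
t: 27.5
tool_pos: [0.491, 0.0528, 0.0911]
orientation: [-3.135, 0.184, -0.0]
force: [0.3, 5.5, -0.3]
opening: 0.014
gripper_force: 18.0
```

```bash
python3 kx.py
```

```text
t 27.5 kx,ky [-53.65  -0.22] z 91.08 F kx,ky,z [-5.46 -0.37 -0.27] M [ 1.06 -0.09 -0.01] 14.04
```

Emit:
{"fn": "move_arm", "kwargs": {
  "deltas": [0, -0.0008, 0, 0, 0, 0, 0.1, 0, -0.0008, 0, 0, 0, 0, 0.5, 0, -0.0008, 0, 0, 0, 0, 0.5, 0, -0.0008, 0, 0, 0, 0, 0.5, 0, -0.0008, -0.01, 0, 0, 0, 0.5, 0, -0.0008, -0.04, 0, 0, 0, 0.5, 0, -0.02, -0.09, 0, 0, 0, 0.5, -0.02, -0.06, -0.13, 0, 0, 0, 0.5, -0.04, -0.06, -0.14, 0, 0, 0, 0.5, -0.04, -0.06, -0.14, 0, 0, 0, 0.5]
}}

```text
t: 28.75
tool_pos: [0.4586, 0.1171, 0.2331]
orientation: [-3.136, 0.182, -0.006]
force: [-0.1, -0.4, -0.8]
opening: 0.0467
gripper_force: 0.0
```

```bash
python3 look.py w8
python3 - <<'E'
from h import *
d=np.load("w8.npz"); c=cam("wrist",dict(orientation=d["ori"],tool_pos=d["pos"])); P=cloud(c,d["dp"]).reshape(-1,3); h=cv2.cvtColor(d["im"],cv2.COLOR_RGB2HSV).reshape(-1,3)
a=-.117; ex=np.array([np.sin(a),-np.cos(a)]); ey=np.array([np.cos(a),np.sin(a)]); q=P[:,:2]-np.array([.485,-.0005]); kx=q@ex; ky=q@ey; z=P[:,2]
for x0 in range(-90,92,6):
    s=(abs(ky-.015)<.015)&(abs(kx*1000-x0)<2)
    if s.sum(): print(x0,int(np.nanmedian(z[s])*1e4)/10,end=" | ")
E
```

```text
28.75 [0.4586 0.1171 0.2331] [-3.1357  0.1818 -0.0055] [ 0.14 -0.22  1.83 -0.    1.54  1.83] f [-0.07 -0.36 -0.78]
-90 28.8 | -84 74.1 | -78 78.6 | -72 78.7 | -66 78.5 | -60 94.4 | -54 98.1 | -48 97.5 | -42 78.5 | -36 78.8 | -30 78.7 | -24 78.6 | -18 78.6 | -12 78.7 | -6 78.6 | 0 78.8 | 6 78.6 | 12 78.7 | 18 78.5 | 24 78.5 | 30 78.6 | 36 78.6 | 42 78.4 | 48 78.6 | 54 78.5 | 60 78.4 | 66 78.4 | 72 78.3 | 78 80.5 | 84 83.6 |
```

View pics/w8.png

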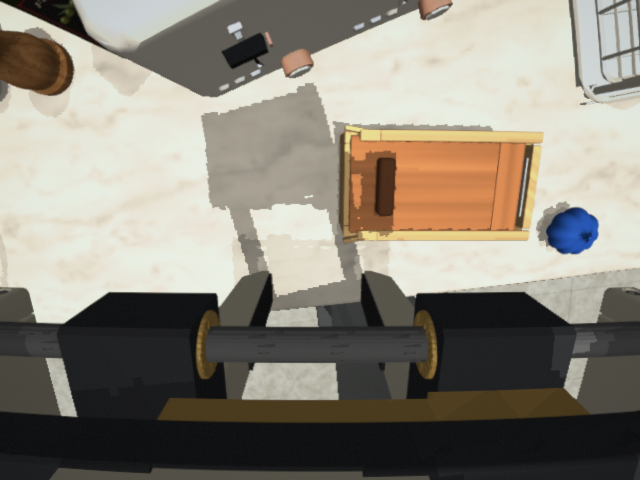

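The picture shows the lid flat in the keeper, its bar at (385,186) and its nose against the catch's stop at (524,185). The tail is about 5 mm inside the mouth, and the gripper is clear. I hand in.

```bash
python3 -c "
from h import *
print(robot.close_job())"
```

```text
the job is handed in; nothing more can be done
None
```

The job is handed in: the garlic is inside the keeper, and the lid is snapped shut and was pressed against the stop (last readings 15.6, 14.8 and 14.0 N with about ±1 N noise; I estimate 14.4 N), then released.

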